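# Pack the microscope optics into the accessory case

## Robot

A 6-joint arm with a two-finger parallel gripper is mounted at the origin on the work surface. World frame = base frame: x ahead of the robot, y to its left, z up, the work surface at z = 0. Lengths are in m, angles in rad, forces in N, time in s.
With the tool pointing down it reaches from about 0.25 to 0.725 m from the base axis. Payload 4 kg.
Tool frame: the origin (TCP) lies midway between the tips of the shut fingers; the grasp point (between the pads) lies 19 mm behind it; z points along the fingers, y is the line along which they close (so a half turn about z gives the same grasp; the last joint's range is limited). The gripper opens to 85 mm and grips with 20 to 120 N. Pads are 22 mm wide; open, the fingers measure 114 mm over their backs; the gripper's body (76 mm by 85 mm) begins 54 mm behind the grasp point. The pads swing forward as they close: fully open they stand 13 mm farther back than shut.
Start: joints at [1.181, 0.241, 0.005, 1.335, 0, 1.571], TCP at [0.19, 0.462, 0.231] pointing down, gripper open.
Joint ranges: [-2.72, 2.72], [-1.05, 1.87], [-1.09, 1.28], [-1.99, 2.15], [-1.42, 1.44], [-3.14, 3.14]. Speed limits (rad/s): [2.79, 2.79, 3.14, 3.14, 3.14, 3.14].

## Interface

Orientations are given as a unit quaternion [x, y, z, w].
In Python, from workcell import bot, camera, job_done gives the robot as it stands.
- The arm moves only by the tool carry_out, never from a script. Its argument "plan" is a list of rows, each an object of numbers: "dx", "dy", "dz": the shift along the tool's x, y, z in mm; "twist": the turn about the tool's z in degrees; "fingers": the closure, from -1 (fully open) to 1 (shut). In form: [{"dx": .., "dy": .., "dz": .., "twist": .., "fingers": ..}, ...]. A call has exactly 5 rows; each row is the pose to reach, as a shift and turn from the pose commanded when the call began, along the tool's axes at that moment; what a row does not reach only later rows make up. A row lasts 1/12 s, in which the tool goes at most 41.7 mm and 7.16 degrees, less where a joint would pass 70% of its speed; a pose out of reach is approached as far as the arm can. A call with a gripper value outside its range is refused whole. The fingers move at their own pace and stop on an object; the grip force is fixed at half the most. Time passes only in rows, so rows that repeat a pose let the fingers close, or fill a call up. It gives the time, the measured TCP pose, the force, the opening and the grip force at its end, in the units of the state.
- bot.get_obs(): the state, without advancing time (a new reading comes with each control period).
- camera(name): name is "scene" or "top" or "wrist"; returns a dict with "image" (400x640x3 uint8, red, green, blue), "intrinsics" (3x3 intrinsics, pixels), "distortion" ([k1, k2, p1, p2, k3] as OpenCV has them; the pictures are not rectified), "eye" and "attitude" of the camera in the world. Camera axes: x right, y down, z forward; pixel columns grow to the right and rows downward; lengths in m; the calibration is good to about 2 mm. A picture is of the moment at which its call begins. There is no depth.
- job_done(): hands the job in; it is judged then, once.
The state is a dict: "clock": time; "joint_pos": joint angles; "joint_vel": joint speeds; "tau": joint torques, N m; "eef_pos": TCP position; "tool_rot": TCP orientation; "ft_force": force on the tool from outside, world axes, zero at the start; "ft_torque": the same for the moment, N m; "grip_width": finger opening in m; "grasp_force": force on a finger pad.
Only numpy, scipy, OpenCV 4.12 (cv2) and the standard library are available. Lean on these libraries where they do the work, as an engineer would, in place of code of your own. Each camera call takes 0.05 s, during which the arm holds its last target. There are 200 camera calls.

## Task

Put the microscope optics from the bench away in the grey accessory case, all standing upright with the lens up: the short objective in the holder with the large opening, the long objective in the holder with the small one, and, after pressing the white push button on the case to release its drawer, the wide eyepiece in the drawer's large bay and the slim eyepiece in its small bay. Set each one down on the floor of its place, do not drop it. Leave the steel weight and the rubber stopper where they stand; the drawer may stay open.

Things in the scene. Friction and masses are not known exactly. Their poses are not given: they have to be found in the camera images.
- objective_short: Short, fat microscope objective: brushed steel barrel 40 mm in diameter, straight up to 32 mm, then tapering to a 26 mm nose with a small pale glass lens at the top; 40 mm high, about 0.11 kg. Stands upright on the table, lens up. Origin: centre of its underside, z up.
- objective_long: Long, slender microscope objective: brushed steel barrel 24 mm in diameter, straight up to 52 mm, then tapering to a 14 mm nose with a small glass lens at the top; 64 mm high, about 0.12 kg. Stands upright, lens up. Origin: centre of its underside, z up.
- eyepiece_wide: Wide microscope eyepiece: steel tube foot 30 mm in diameter and 14 mm high, above it a black head 40 mm in diameter with a 28 mm glass lens in its flat top; 38 mm high, about 0.08 kg. Stands upright, lens up; grip the head. Origin: centre of its underside, z up.
- eyepiece_slim: Slim microscope eyepiece: steel tube foot 23 mm in diameter and 14 mm high, above it a black head 29 mm in diameter with an 18 mm glass lens in its flat top; 42 mm high, about 0.06 kg. Stands upright, lens up; grip the head. Origin: centre of its underside, z up.
- weight: Look-alike that stays: steel calibration weight 30 mm in diameter and 36 mm high with a knob 18 mm in diameter on a thin neck, 51 mm high in all, no lens. Origin: centre of its underside.
- stopper: Look-alike that stays: plain dark rubber stopper, a cone 33 mm in diameter at the foot and 41 mm at the top, 36 mm high, no lens. Origin: centre of its underside.
- pocket_large: White holder 70 x 70 x 18 mm with the large square pocket, 56 x 56 mm, black floor. Origin: centre of its underside, on the grey case's top (62 mm above the table); pocket floor 6 mm, rim 18 mm above the origin. x points to the case's rear, away from its drawer, y to the case's left. The two holders are fixed side by side on the case, centres about 100 mm apart along y; either may be on the left.
- pocket_small: The other white holder, with the small opening: 70 x 70 x 18 mm outside, pocket 36 x 36 mm. Origin and axes as for the large one: floor 6 mm, rim 18 mm above the origin.
- latch_top (a point): Centre of the top of the latch's round white push button, 23 mm across, on the case (150 x 220 x 62 mm) near its drawer side, in a black collar 40 mm square. 80 mm above the table, 9 mm above the collar. Pressed down it travels 7 mm on a spring (5.5 N fully down); about 4 mm (3.5 N) frees the drawer; it springs back when let go.
- drawer_floor (a point): Point on the drawer's floor at its divider, mid-depth, 12 mm above the table, moving with it. Axes as the holders'. Shut inside the case at the start (black front, aluminium lip); freed, a spring slides it 75 mm to -x in about 1 s and holds it (1.4 N). Bays: x -30 to 30 mm; large y 3 to 93, small y -3 to -68. Walls 14 mm, front 42 mm above the floor. Open, this point is 41 mm outside the case.

How it is judged:
At the end, for the whole second after the job is handed in: Each objective on its pocket's floor, within 13 mm of the centre; wide eyepiece on the large bay's floor, slim one on the small bay's; all upright within 0.15 rad, at rest, released; weight and stopper within 25 mm of where they stood (horizontal distance between objective_short and pocket_large below 0.013 m and z of objective_short in the frame of pocket_large between 0.002 and 0.01 m and horizontal distance between objective_long and pocket_small below 0.013 m and z of objective_long in the frame of pocket_small between 0.002 and 0.01 m and y of eyepiece_wide in the frame of drawer_floor between 0.005 and 0.088 m and x of eyepiece_wide in the frame of drawer_floor between -0.028 and 0.028 m and z of eyepiece_wide in the frame of drawer_floor between -0.004 and 0.005 m and y of eyepiece_slim in the frame of drawer_floor between -0.063 and -0.005 m and x of eyepiece_slim in the frame of drawer_floor between -0.028 and 0.028 m and z of eyepiece_slim in the frame of drawer_floor between -0.004 and 0.005 m and angle between each of objective_short, objective_long, eyepiece_wide, eyepiece_slim's own z axis and vertical below 0.15 rad and linear speed of each of objective_short, objective_long, eyepiece_wide, eyepiece_slim below 0.02 m/s and distance of each of weight, stopper from where it was at the start of the episode below 0.025 m); the robot touches nothing.
It fails at once if the weight was disturbed (moved more than 25 mm) (distance of weight from where it was at the start of the episode above 0.025 m).
It fails at once if the stopper was disturbed (moved more than 25 mm) (distance of stopper from where it was at the start of the episode above 0.025 m).
It fails at once if an optic was dropped or thrown (over 0.8 m/s, not held) ((linear speed of objective_short above 0.8 m/s and contact force between the fingers and objective_short below 0.05 N) or (linear speed of objective_long above 0.8 m/s and contact force between the fingers and objective_long below 0.05 N) or (linear speed of eyepiece_wide above 0.8 m/s and contact force between the fingers and eyepiece_wide below 0.05 N) or (linear speed of eyepiece_slim above 0.8 m/s and contact force between the fingers and eyepiece_slim below 0.05 N)).
It also fails if it takes over 115 s, if anything falls off the work surface, if the arm or the gripper's body presses on something with over 40 N, if the wrist force passes 120 N, or if a joint passes its speed limit or range.

## Working session

There is one attempt and no reset: what is moved stays moved. The work goes in short steps, Python scripts to look and compute and a tool call to move; the robot and the scene stay as the last step left them, time stands still between calls to the robot, and variables do not carry over. Pictures are saved under pics/ and viewed, at most 14 in all, crops included, and the job is handed in when it is done.

Besides the shell and the picture viewer there is one more tool, called after "Call:" by a JSON object that holds its "op" and its "data". carry_out: Moves the arm, as the interface text tells. Its arguments: {"type":"object","properties":{"plan":{"type":"array","items":{"type":"object","properties":{"dx":{"type":"number"},"dy":{"type":"number"},"dz":{"type":"number"},"twist":{"type":"number"},"fingers":{"type":"number"}}}}},"required":["plan"]}

```bash
mkdir -p pics; cat > h.py <<'E'
import numpy as np, cv2
from workcell import bot, camera, job_done
from scipy.spatial.transform import Rotation as R
def snap(n,f):
    c=camera(n); cv2.imwrite('pics/'+f,c['image'][:,:,::-1]); np.save('pics/'+f+'.npy',c,allow_pickle=True); return c
def load(f): return np.load('pics/'+f+'.npy',allow_pickle=True).item()
def rot(c):
    a=np.array(c['attitude'],float); return a if a.shape==(3,3) else R.from_quat(a).as_matrix()
def ray(c,px,z):
    p=cv2.undistortPoints(np.array([[px]],float),np.array(c['intrinsics'],float),np.array(c['distortion'],float))[0,0]
    d=rot(c)@np.array([p[0],p[1],1]); e=np.array(c['eye'],float); return (e+d*(z-e[2])/d[2]).round(4)
def proj(c,P):
    M=rot(c); r=cv2.Rodrigues(M.T)[0]; t=-M.T@np.array(c['eye'],float)
    return cv2.projectPoints(np.array(P,float).reshape(-1,1,3),r,t,np.array(c['intrinsics'],float),np.array(c['distortion'],float))[0][:,0]
E
python3 - <<'E'
from h import *
for n in('top','scene'):
    c=snap(n,n+'1.png'); print(n,c['eye'],c['attitude'],c['intrinsics'])
o=bot.get_obs(); print({k:o[k] for k in('clock','eef_pos','tool_rot','grip_width')})
E
```

```text
top [ 0.37957666 -0.04437736  1.09120509] [-0.70204902  0.70771711 -0.06055061  0.05096363] [[484.31429883   0.         323.44601262]
 [  0.         484.31429883 198.3558713 ]
 [  0.           0.           1.        ]]
scene [ 1.07044342 -0.60963296  0.69933974] [ 0.83675639  0.3212074  -0.17087244 -0.40922752] [[429.14534758   0.         317.04589344]
 [  0.         429.14534758 198.84967613]
 [  0.           0.           1.        ]]
{'clock': 0.1, 'eef_pos': array([0.18976515, 0.46196776, 0.23048829]), 'tool_rot': array([ 1.93654259e-01,  9.81069370e-01, -9.38015734e-04, -1.97823258e-04]), 'grip_width': 0.08553803373858142}
```

View pics/top1.png

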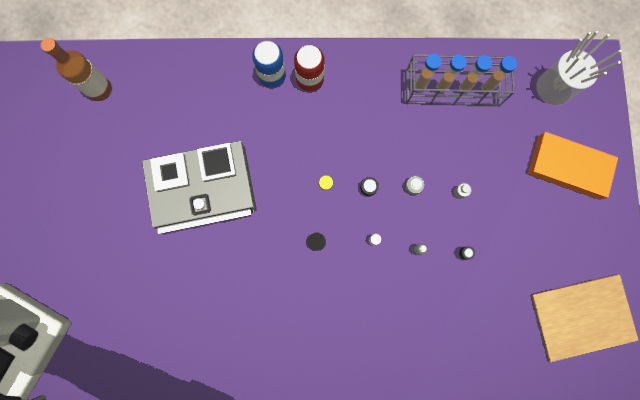

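View pics/scene1.png

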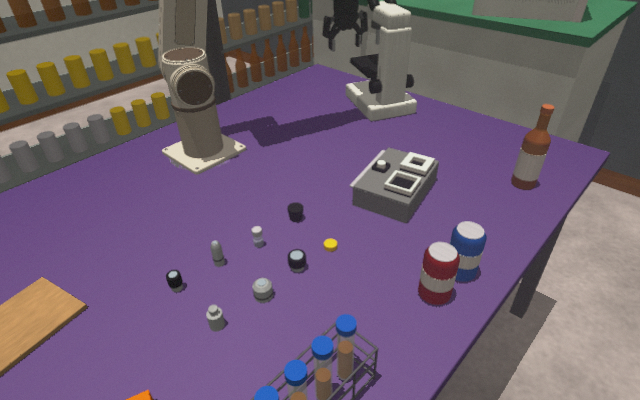

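The top view shows the case at about (200,187) and two rows of items at x 315–470, y 180–255. I'll enlarge both areas.

```bash
python3 - <<'E'
import cv2
a=cv2.imread('pics/top1.png'); s=cv2.imread('pics/scene1.png')
A=cv2.resize(a[165:270,300:490],(760,420),interpolation=cv2.INTER_CUBIC)
cv2.imwrite('pics/z1.png',A)
cv2.imwrite('pics/z2.png',cv2.resize(s[195:335,155:345],(760,560),interpolation=cv2.INTER_CUBIC))
cv2.imwrite('pics/z3.png',cv2.resize(a[135:240,135:265],(780,630)[0:2],interpolation=cv2.INTER_CUBIC)[:600])
E
```

```text
(no output)
```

View pics/z1.png

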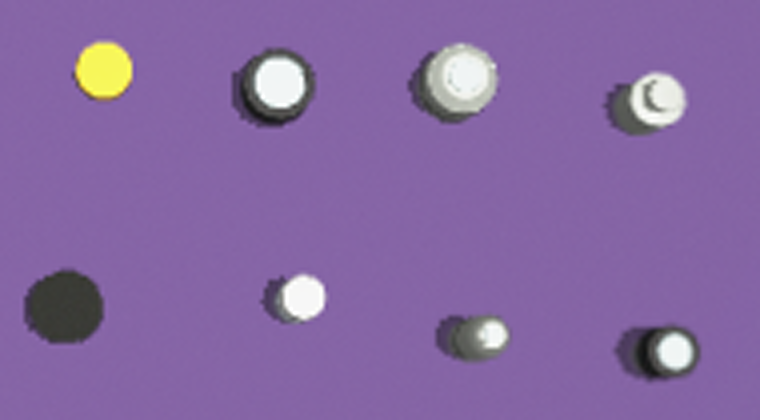

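View pics/z2.png

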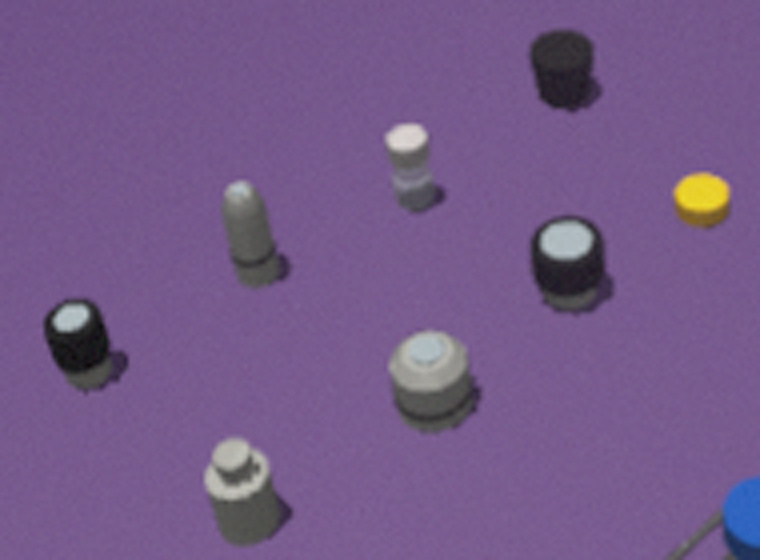

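View pics/z3.png

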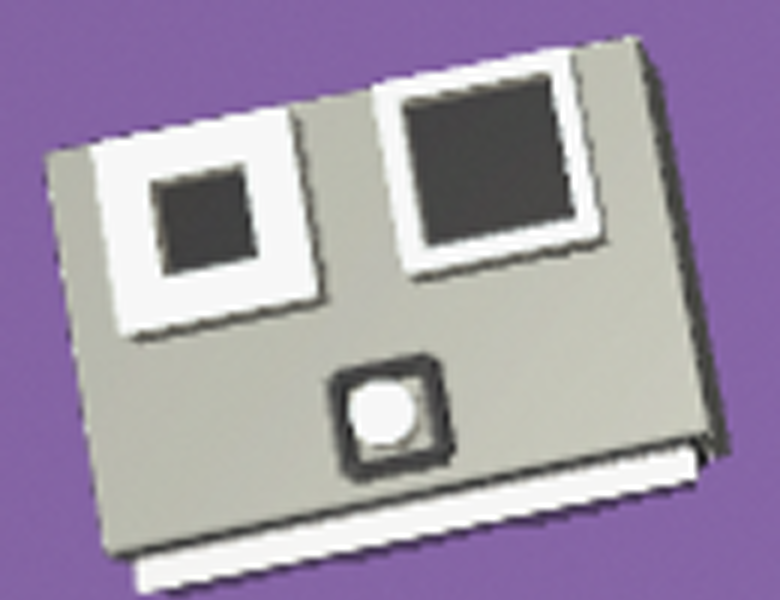

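The crops show: wide eyepiece (370,185), short objective (416,184), weight (465,189), stopper (316,241), white jar (376,239), long objective (422,248), slim eyepiece (468,253). On the case, the large holder is at (216,162), the small one at (169,171) and the button at (199,203).

```bash
cat > m.py <<'E'
from h import *
c=load('top1.png.npy'[:-4]); s=load('scene1.png')
q=lambda x,y:((x+.5)/4+299.5,(y+.5)/4+164.5)
k=lambda x,y:((x+.5)/6+134.5,(y+.5)/6+134.5)
q2=lambda x,y:((x+.5)/4+154.5,(y+.5)/4+194.5)
it=dict(wide=(280,82,.038),short=(465,76,.040),long=(491,333,.064),slim=(675,352,.042),weight=(662,96,.051),stopper=(64,306,.036),jar=(303,298,.05))
sc=dict(wide=(566,240),short=(428,349),long=(240,188),slim=(72,318),weight=(232,455),stopper=(562,50),jar=(407,138))
for n,(x,y,z) in it.items(): print(n,ray(c,q(x,y),z)[:2],'scene',ray(s,q2(*sc[n]),z)[:2])
L=[(372,85),(570,48),(605,240),(408,278)];S=[(92,145),(290,108),(325,298),(130,335)]
L=np.array([ray(c,k(*p),.08) for p in L]);S=np.array([ray(c,k(*p),.08) for p in S])
print('L',L.mean(0),'S',S.mean(0),'btn',ray(c,k(382,412),.08))
d=L.mean(0)-S.mean(0); print(np.hypot(*d[:2]), 'yaw of -y axis',np.degrees(np.arctan2(d[1],d[0])))
for A in(L,S): e=A[1]-A[0]; print(np.hypot(*e[:2]),np.degrees(np.arctan2(e[1],e[0])))
E
python3 m.py; python3 -c "
from h import *
print(R.from_quat(bot.get_obs()['tool_rot']).as_matrix().round(3))"
```

```text
wide [ 0.5762 -0.1621] scene [ 0.5731 -0.1595]
short [ 0.5785 -0.2647] scene [ 0.5769 -0.2622]
long [ 0.4351 -0.2682] scene [ 0.4311 -0.266 ]
slim [ 0.4249 -0.3733] scene [ 0.4237 -0.3713]
weight [ 0.5646 -0.371 ] scene [ 0.5652 -0.3725]
stopper [ 0.4534 -0.0416] scene [ 0.4521 -0.0416]
jar [ 0.4556 -0.1703] scene [ 0.4553 -0.1695]
L [0.6217 0.1702 0.08  ] S [0.601  0.2693 0.08  ] btn [0.5319 0.2054 0.08  ]
0.10123882654396976 yaw of -y axis -78.2016999851174
0.0720017360901805 -79.51721689982358
0.07178690688419442 -79.56665586089521
[[-0.925  0.38  -0.001]
 [ 0.38   0.925 -0.002]
 [ 0.    -0.002 -1.   ]]
```

The two cameras agree within 3 mm. The case is yawed about 11°, with the large holder on the right and the drawer facing the robot. I'll press the button first.

Call:
{"op": "carry_out", "data": {"plan": [{"dx": -37, "dy": -9, "dz": 0, "twist": -6.7, "fingers": 1}, {"dx": -74, "dy": -18, "dz": 5, "twist": -13.4, "fingers": 1}, {"dx": -111, "dy": -27, "dz": 15, "twist": -20.1, "fingers": 1}, {"dx": -148, "dy": -36, "dz": 25, "twist": -26.8, "fingers": 1}, {"dx": -185, "dy": -46, "dz": 35, "twist": -33.6, "fingers": 1}]}}

```text
clock: 0.52
eef_pos: [0.3355, 0.3557, 0.1987]
tool_rot: [-0.084, 0.996, -0.0, -0.0]
ft_force: [1.4, 0.7, -0.8]
grip_width: 0.0254
grasp_force: 0.0
```

```bash
cat >> h.py <<'E'
def go(x,y,z):
    o=bot.get_obs(); M=R.from_quat(o['tool_rot']).as_matrix()
    print('t',round(o['clock'],2),'pos',o['eef_pos'].round(4),'F',o['ft_force'].round(1),'w',round(o['grip_width'],4),'g',round(o['grasp_force'],1),'yhead',np.degrees(np.arctan2(M[1,1],M[0,1])).round(1),'tilt',M[:,2].round(3))
    print('move mm',(M.T@(np.array([x,y,z])-o['eef_pos'])*1000).round(1))
E
python3 -c "
from h import *
go(.532,.2055,.095)"
```

```text
t 0.52 pos [0.3355 0.3557 0.1987] F [ 1.4  0.7 -0.8] w 0.0254 g 0.0 yhead 99.7 tilt [-0. -0. -1.]
move mm [-168.4 -181.1  103.7]
```

Call:
{"op": "carry_out", "data": {"plan": [{"dx": -25, "dy": -28, "dz": 10, "twist": 0, "fingers": 1}, {"dx": -50, "dy": -57, "dz": 20, "twist": 0, "fingers": 1}, {"dx": -75, "dy": -85, "dz": 35, "twist": 0, "fingers": 1}, {"dx": -100, "dy": -113, "dz": 50, "twist": 0, "fingers": 1}, {"dx": -125, "dy": -142, "dz": 65, "twist": 0, "fingers": 1}]}}

```text
clock: 0.93
eef_pos: [0.482, 0.2355, 0.1334]
tool_rot: [-0.081, 0.997, 0.0, -0.0]
ft_force: [0.6, 1.1, 1.2]
grip_width: -0.0002
grasp_force: 0.0
```

Call:
{"op": "carry_out", "data": {"plan": [{"dx": -20, "dy": -22, "dz": 10, "twist": 0, "fingers": 1}, {"dx": -32, "dy": -36, "dz": 25, "twist": 0, "fingers": 1}, {"dx": -32, "dy": -36, "dz": 30, "twist": 0, "fingers": 1}, {"dx": -32, "dy": -36, "dz": 30, "twist": 0, "fingers": 1}, {"dx": -32, "dy": -36, "dz": 30, "twist": 0, "fingers": 1}]}}

```text
clock: 1.35
eef_pos: [0.5174, 0.2067, 0.1037]
tool_rot: [-0.081, 0.997, -0.0, -0.001]
ft_force: [-0.1, 0.3, 1.3]
grip_width: 0.0003
grasp_force: 0.0
```

```bash
python3 -c "
from h import *
go(.532,.2055,.080); snap('wrist','w1.png'); snap('top','t2.png')"
```

```text
t 1.35 pos [0.5174 0.2067 0.1037] F [-0.1  0.3  1.3] w 0.0003 g 0.0 yhead 99.3 tilt [-0.002 -0.    -1.   ]
move mm [-14.3  -3.5  23.7]
```

View pics/w1.png

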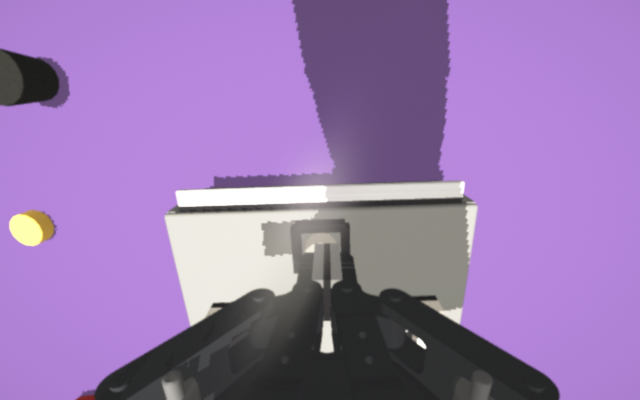

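The wrist view shows the shut fingertips at about (327,245), just above the button (320,240). I'll shift 14 mm and press.

Call:
{"op": "carry_out", "data": {"plan": [{"dx": -14, "dy": -3, "dz": 5, "twist": -2, "fingers": 1}, {"dx": -14, "dy": -3, "dz": 15, "twist": -2, "fingers": 1}, {"dx": -14, "dy": -3, "dz": 22, "twist": -2, "fingers": 1}, {"dx": -14, "dy": -3, "dz": 27, "twist": -2, "fingers": 1}, {"dx": -14, "dy": -3, "dz": 30, "twist": -2, "fingers": 1}]}}

```text
clock: 1.87
eef_pos: [0.5317, 0.2066, 0.074]
tool_rot: [-0.099, 0.995, 0.0, -0.0]
ft_force: [-1.9, 1.2, 4.6]
grip_width: 0.0001
grasp_force: 2.3
```

Call:
{"op": "carry_out", "data": {"plan": [{"dx": 0, "dy": 0, "dz": 0, "twist": 0, "fingers": 1}, {"dx": 0, "dy": 0, "dz": 0, "twist": 0, "fingers": 1}, {"dx": 0, "dy": 0, "dz": 0, "twist": 0, "fingers": 1}, {"dx": 0, "dy": 0, "dz": 0, "twist": 0, "fingers": 1}, {"dx": 0, "dy": 0, "dz": 0, "twist": 0, "fingers": 1}]}}

```text
clock: 2.28
eef_pos: [0.5325, 0.2061, 0.0746]
tool_rot: [-0.099, 0.995, 0.0, -0.0]
ft_force: [-2.4, 2.0, 4.4]
grip_width: -0.0
grasp_force: 2.1
```

```bash
python3 -c "
from h import *
go(.575,-.161,.15); snap('wrist','w2.png')"
```

```text
t 2.28 pos [0.5325 0.2061 0.0746] F [-2.4  2.   4.4] w -0.0 g 2.1 yhead 101.3 tilt [-0.  0. -1.]
move mm [  30.5 -368.3  -75.5]
```

View pics/w2.png

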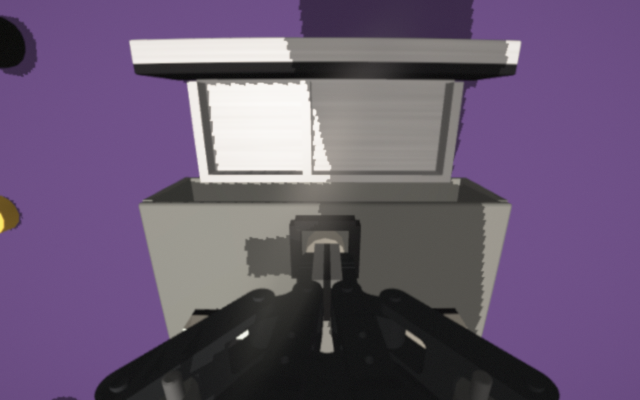

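The drawer is open, with the small bay on the image left and the large bay on the right (divider at (309,130)). Next is the wide eyepiece.

Call:
{"op": "carry_out", "data": {"plan": [{"dx": 0, "dy": 0, "dz": -35, "twist": 0, "fingers": 1}, {"dx": 0, "dy": -10, "dz": -65, "twist": 0, "fingers": 0}, {"dx": 5, "dy": -40, "dz": -75, "twist": 0, "fingers": -1}, {"dx": 10, "dy": -75, "dz": -75, "twist": 0, "fingers": -1}, {"dx": 15, "dy": -110, "dz": -75, "twist": 0, "fingers": -1}]}}

```text
clock: 2.75
eef_pos: [0.5409, 0.094, 0.1503]
tool_rot: [-0.1, 0.995, -0.001, 0.002]
ft_force: [0.8, -1.0, -0.8]
grip_width: 0.0484
grasp_force: 0.0
```

Call:
{"op": "carry_out", "data": {"plan": [{"dx": 3, "dy": -36, "dz": 0, "twist": 0, "fingers": -1}, {"dx": 6, "dy": -72, "dz": 0, "twist": 0, "fingers": -1}, {"dx": 9, "dy": -108, "dz": 0, "twist": 0, "fingers": -1}, {"dx": 12, "dy": -144, "dz": 0, "twist": 0, "fingers": -1}, {"dx": 15, "dy": -180, "dz": 0, "twist": 0, "fingers": -1}]}}

```text
clock: 3.17
eef_pos: [0.5603, -0.087, 0.1488]
tool_rot: [-0.098, 0.995, -0.001, -0.0]
ft_force: [-0.2, -0.3, 0.2]
grip_width: 0.0856
grasp_force: 0.0
```

Call:
{"op": "carry_out", "data": {"plan": [{"dx": 0, "dy": -35, "dz": 5, "twist": 0, "fingers": -1}, {"dx": 0, "dy": -70, "dz": 20, "twist": 0, "fingers": -1}, {"dx": 0, "dy": -78, "dz": 40, "twist": 0, "fingers": -1}, {"dx": 0, "dy": -78, "dz": 55, "twist": 0, "fingers": -1}, {"dx": 0, "dy": -78, "dz": 55, "twist": 0, "fingers": -1}]}}

```text
clock: 3.58
eef_pos: [0.5728, -0.1622, 0.0898]
tool_rot: [-0.097, 0.995, 0.001, -0.004]
ft_force: [-1.5, -0.5, -0.6]
grip_width: 0.0853
grasp_force: 0.0
```

```bash
python3 -c "
from h import *
go(.575,-.161,.014); snap('top','t3.png')
snap('wrist','w3.png')"
```

```text
t 3.58 pos [ 0.5728 -0.1622  0.0898] F [-1.5 -0.5 -0.6] w 0.0853 g 0.0 yhead 101.2 tilt [-0.007  0.001 -1.   ]
move mm [-2.9  0.6 75.8]
```

View pics/w3.png

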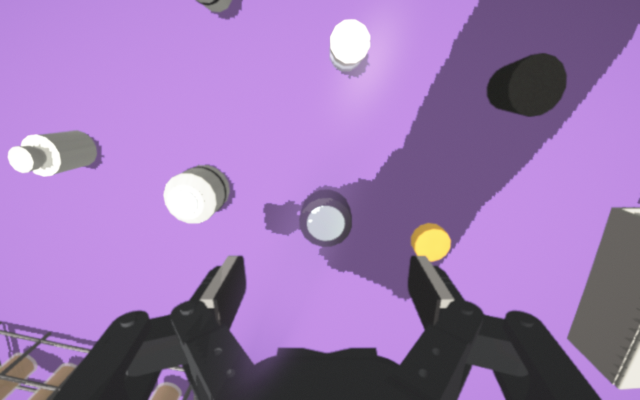

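```bash
python3 -c "
from h import *
w=load('w3.png'); print('wide',ray(w,(326,223),.038),'short',ray(w,(193,198),.04))
t=load('t3.png'); c=t['image']; cv2.imwrite('pics/z4.png',cv2.resize(c[135:250,135:265,::-1],(650,575),interpolation=cv2.INTER_CUBIC))"
```

```text
wide [ 0.5753 -0.1607  0.038 ] short [ 0.574 -0.258  0.04 ]
```

View pics/z4.png

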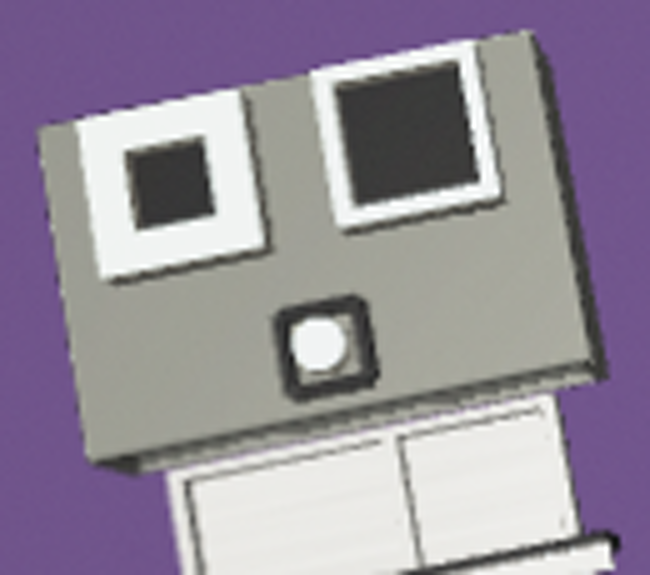

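Call:
{"op": "carry_out", "data": {"plan": [{"dx": -3, "dy": 0, "dz": 20, "twist": 0, "fingers": -1}, {"dx": -3, "dy": 0, "dz": 45, "twist": 0, "fingers": -1}, {"dx": -3, "dy": 0, "dz": 65, "twist": 0, "fingers": -1}, {"dx": -3, "dy": 0, "dz": 75, "twist": 0, "fingers": -1}, {"dx": -3, "dy": 0, "dz": 75, "twist": 0, "fingers": -1}]}}

```text
clock: 4.1
eef_pos: [0.5774, -0.1593, 0.0178]
tool_rot: [-0.099, 0.995, 0.0, -0.002]
ft_force: [-0.2, -1.1, 0.3]
grip_width: 0.0852
grasp_force: 0.0
```

Call:
{"op": "carry_out", "data": {"plan": [{"dx": 0, "dy": 0, "dz": 0, "twist": 0, "fingers": 1}, {"dx": 0, "dy": 0, "dz": 0, "twist": 0, "fingers": 1}, {"dx": 0, "dy": 0, "dz": 0, "twist": 0, "fingers": 1}, {"dx": 0, "dy": 0, "dz": 0, "twist": 0, "fingers": 1}, {"dx": 0, "dy": 0, "dz": 0, "twist": 0, "fingers": 1}]}}

```text
clock: 4.52
eef_pos: [0.5802, -0.1606, 0.0214]
tool_rot: [-0.099, 0.995, -0.001, 0.002]
ft_force: [0.4, -0.4, 6.1]
grip_width: 0.0374
grasp_force: 60.8
```

The grip sits about 6 mm high and 5 mm off, because moves count from the commanded pose and not the measured one. I'll regrasp lower.

Call:
{"op": "carry_out", "data": {"plan": [{"dx": 0, "dy": 0, "dz": 0, "twist": 0, "fingers": -0.3}, {"dx": 0, "dy": 0, "dz": 0, "twist": 0, "fingers": -0.3}, {"dx": 2, "dy": 0, "dz": 3, "twist": 0, "fingers": -0.3}, {"dx": 5, "dy": 0, "dz": 6, "twist": 0, "fingers": -0.3}, {"dx": 5, "dy": 0, "dz": 6, "twist": 0, "fingers": -0.3}]}}

```text
clock: 4.93
eef_pos: [0.572, -0.161, 0.012]
tool_rot: [-0.099, 0.995, 0.0, -0.001]
ft_force: [0.6, 0.6, -0.7]
grip_width: 0.056
grasp_force: 0.0
```

Call:
{"op": "carry_out", "data": {"plan": [{"dx": 0, "dy": 0, "dz": 0, "twist": 0, "fingers": -0.3}, {"dx": 0, "dy": 0, "dz": 0, "twist": 0, "fingers": 1}, {"dx": 0, "dy": 0, "dz": 0, "twist": 0, "fingers": 1}, {"dx": 0, "dy": 0, "dz": 0, "twist": 0, "fingers": 1}, {"dx": 0, "dy": 0, "dz": 0, "twist": 0, "fingers": 1}]}}

```text
clock: 5.35
eef_pos: [0.574, -0.1612, 0.0135]
tool_rot: [-0.099, 0.995, -0.0, 0.0]
ft_force: [1.1, 0.5, 0.8]
grip_width: 0.0383
grasp_force: 60.4
```

```bash
cat > case.py <<'E'
from h import *
# points read in the z4.png crop (x5), top camera
c=load('t3.png'); k=lambda x,y:((x+.5)/5+134.5,(y+.5)/5+134.5)
a=np.radians(11.3); X=np.array([np.cos(a),np.sin(a)]); Y=np.array([-X[1],X[0]])
print('btn',ray(c,k(319,344),.08))
print('div tops',ray(c,k(399,437),.026),ray(c,k(419,560),.026))
w=load('w2.png')
for p in((309,82),(309,178),(203,178),(452,178),(190,82)): print(p,ray(w,p,.026))
B=np.array([.532,.2055]);P=ray(w,(309,130),.026)[:2]; print('divider rel btn (case x,y)',(P-B)@X,(P-B)@Y)
E
python3 case.py; python3 -c "
from h import *
go(.575,-.161,.014)"
```

```text
btn [0.5316 0.2051 0.08  ]
div tops [0.4979 0.1817 0.026 ] [0.4437 0.1716 0.026 ]
(309, 82) [0.4415 0.1777 0.026 ]
(309, 178) [0.5017 0.1886 0.026 ]
(203, 178) [0.516 0.117 0.026]
(452, 178) [0.4823 0.2849 0.026 ]
(190, 82) [0.4555 0.1048 0.026 ]
divider rel btn (case x,y) -0.06512843022391625 -0.010032824954541587
t 5.35 pos [ 0.574  -0.1612  0.0135] F [1.1 0.5 0.8] w 0.0383 g 60.4 yhead 101.3 tilt [ 0.001 -0.    -1.   ]
move mm [-1.  -0.  -0.5]
```

Gripped well (38.3 mm, 60 N). Now I'll carry it to the large bay centre, about (0.460, 0.227).

Call:
{"op": "carry_out", "data": {"plan": [{"dx": 0, "dy": 0, "dz": -35, "twist": 0, "fingers": 1}, {"dx": 1, "dy": 10, "dz": -70, "twist": 0, "fingers": 1}, {"dx": 4, "dy": 38, "dz": -90, "twist": 0, "fingers": 1}, {"dx": 7, "dy": 74, "dz": -100, "twist": 0, "fingers": 1}, {"dx": 10, "dy": 110, "dz": -100, "twist": 0, "fingers": 1}]}}

```text
clock: 5.77
eef_pos: [0.5442, -0.0551, 0.1166]
tool_rot: [-0.098, 0.995, -0.001, 0.003]
ft_force: [1.8, 1.1, -1.1]
grip_width: 0.038
grasp_force: 60.7
```

Call:
{"op": "carry_out", "data": {"plan": [{"dx": 3, "dy": 36, "dz": 0, "twist": 0, "fingers": 1}, {"dx": 6, "dy": 72, "dz": 0, "twist": 0, "fingers": 1}, {"dx": 9, "dy": 108, "dz": 0, "twist": 0, "fingers": 1}, {"dx": 12, "dy": 144, "dz": 0, "twist": 0, "fingers": 1}, {"dx": 15, "dy": 180, "dz": 0, "twist": 0, "fingers": 1}]}}

```text
clock: 6.18
eef_pos: [0.4912, 0.1197, 0.1132]
tool_rot: [-0.099, 0.995, -0.0, -0.0]
ft_force: [1.0, -0.3, -0.1]
grip_width: 0.038
grasp_force: 60.6
```

Call:
{"op": "carry_out", "data": {"plan": [{"dx": 3, "dy": 35, "dz": 0, "twist": 0, "fingers": 1}, {"dx": 6, "dy": 70, "dz": 0, "twist": 0, "fingers": 1}, {"dx": 10, "dy": 100, "dz": 0, "twist": 0, "fingers": 1}, {"dx": 10, "dy": 113, "dz": 0, "twist": 0, "fingers": 1}, {"dx": 10, "dy": 113, "dz": 0, "twist": 0, "fingers": 1}]}}

```text
clock: 6.6
eef_pos: [0.4594, 0.2297, 0.1133]
tool_rot: [-0.101, 0.995, 0.0, 0.0]
ft_force: [0.9, -0.7, -1.4]
grip_width: 0.0378
grasp_force: 60.7
```

Call:
{"op": "carry_out", "data": {"plan": [{"dx": 0, "dy": 0, "dz": 0, "twist": 0, "fingers": 1}, {"dx": 0, "dy": 0, "dz": 0, "twist": 0, "fingers": 1}, {"dx": 0, "dy": 0, "dz": 0, "twist": 0, "fingers": 1}, {"dx": 0, "dy": 0, "dz": 0, "twist": 0, "fingers": 1}, {"dx": 0, "dy": 0, "dz": 0, "twist": 0, "fingers": 1}]}}

```text
clock: 7.02
eef_pos: [0.4605, 0.226, 0.1133]
tool_rot: [-0.098, 0.995, -0.0, -0.0]
ft_force: [-0.0, 0.5, -0.1]
grip_width: 0.0379
grasp_force: 60.7
```

```bash
python3 -c "
from h import *
go(.4603,.2274,.0255); c=snap('wrist','w4.png')"
```

```text
t 7.02 pos [0.4605 0.226  0.1133] F [-0.   0.5 -0.1] w 0.0379 g 60.7 yhead 101.2 tilt [-0. -0. -1.]
move mm [-0.   1.4 87.8]
```

View pics/w4.png

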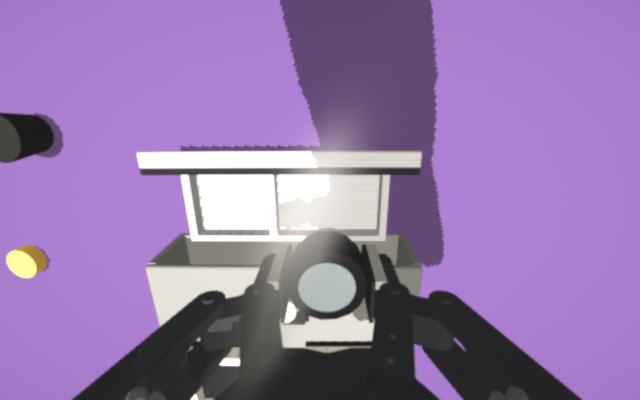

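The eyepiece is upright in the grip. In this view the large bay spans columns 279–383 and rows 173–237. I'll check its centre.

```bash
python3 -c "
from h import *
w=load('w4.png')
for p in((277,173),(275,237),(386,237),(382,173),(190,237)): print(p,ray(w,p,.026))
A=[ray(w,p,.026) for p in((277,173),(275,237),(386,237),(382,173))]; print(np.mean(A,0))"
```

```text
(277, 173) [0.4409 0.1816 0.026 ]
(275, 237) [0.4986 0.1879 0.026 ]
(386, 237) [0.4796 0.2841 0.026 ]
(382, 173) [0.4242 0.2658 0.026 ]
(190, 237) [0.5137 0.1135 0.026 ]
[0.460825 0.22985  0.026   ]
```

Call:
{"op": "carry_out", "data": {"plan": [{"dx": 0, "dy": 2, "dz": 25, "twist": 0, "fingers": 1}, {"dx": 0, "dy": 2, "dz": 50, "twist": 0, "fingers": 1}, {"dx": 0, "dy": 2, "dz": 70, "twist": 0, "fingers": 1}, {"dx": 0, "dy": 2, "dz": 80, "twist": 0, "fingers": 1}, {"dx": 0, "dy": 2, "dz": 83, "twist": 0, "fingers": 1}]}}

```text
clock: 7.48
eef_pos: [0.4583, 0.2279, 0.0284]
tool_rot: [-0.098, 0.995, -0.001, -0.002]
ft_force: [-0.1, 0.0, -0.4]
grip_width: 0.0384
grasp_force: 60.6
```

Call:
{"op": "carry_out", "data": {"plan": [{"dx": 0, "dy": 0, "dz": 1, "twist": 0, "fingers": 1}, {"dx": 0, "dy": 0, "dz": 2, "twist": 0, "fingers": 1}, {"dx": 0, "dy": 0, "dz": 3, "twist": 0, "fingers": 1}, {"dx": 0, "dy": 0, "dz": 4, "twist": 0, "fingers": 1}, {"dx": 0, "dy": 0, "dz": 4, "twist": 0, "fingers": 1}]}}

```text
clock: 7.9
eef_pos: [0.4603, 0.2293, 0.027]
tool_rot: [-0.099, 0.995, 0.0, 0.001]
ft_force: [1.3, 0.1, -0.0]
grip_width: 0.038
grasp_force: 60.6
```

Call:
{"op": "carry_out", "data": {"plan": [{"dx": 0, "dy": 0, "dz": 0.5, "twist": 0, "fingers": 1}, {"dx": 0, "dy": 0, "dz": 1, "twist": 0, "fingers": 1}, {"dx": 0, "dy": 0, "dz": 1.5, "twist": 0, "fingers": 1}, {"dx": 0, "dy": 0, "dz": 2, "twist": 0, "fingers": 1}, {"dx": 0, "dy": 0, "dz": 2, "twist": 0, "fingers": 1}]}}

```text
clock: 8.32
eef_pos: [0.4604, 0.2293, 0.0254]
tool_rot: [-0.099, 0.995, 0.0, 0.001]
ft_force: [-1.4, -0.8, 5.4]
grip_width: 0.0383
grasp_force: 61.4
```

Call:
{"op": "carry_out", "data": {"plan": [{"dx": 0, "dy": 0, "dz": 0, "twist": 0, "fingers": -0.3}, {"dx": 0, "dy": 0, "dz": 0, "twist": 0, "fingers": -0.3}, {"dx": 0, "dy": 0, "dz": 0, "twist": 0, "fingers": -0.3}, {"dx": 0, "dy": 0, "dz": -20, "twist": 0, "fingers": -0.3}, {"dx": 0, "dy": 0, "dz": -50, "twist": 0, "fingers": -0.3}]}}

```text
clock: 8.73
eef_pos: [0.4569, 0.2277, 0.0717]
tool_rot: [-0.099, 0.995, -0.001, -0.004]
ft_force: [0.6, -0.3, 0.2]
grip_width: 0.0553
grasp_force: 0.0
```

Call:
{"op": "carry_out", "data": {"plan": [{"dx": 0, "dy": 0, "dz": -35, "twist": 0, "fingers": -0.3}, {"dx": -1, "dy": -20, "dz": -60, "twist": 0, "fingers": -1}, {"dx": -2, "dy": -55, "dz": -60, "twist": 0, "fingers": -1}, {"dx": -3, "dy": -90, "dz": -60, "twist": 0, "fingers": -1}, {"dx": -4, "dy": -125, "dz": -60, "twist": 0, "fingers": -1}]}}

```text
clock: 9.15
eef_pos: [0.4887, 0.1065, 0.135]
tool_rot: [-0.1, 0.995, 0.0, 0.001]
ft_force: [1.1, 0.1, -1.0]
grip_width: 0.0852
grasp_force: 0.0
```

```bash
python3 -c "
from h import *
c=snap('wrist','w5.png'); go(.577,-.262,.0135)"
```

```text
t 9.2 pos [0.4897 0.1003 0.1346] F [ 1.1 -3.1 -0.5] w 0.0855 g 0.0 yhead 101.0 tilt [ 0.002 -0.005 -1.   ]
move mm [ -16.3 -371.8  123. ]
```

View pics/w5.png

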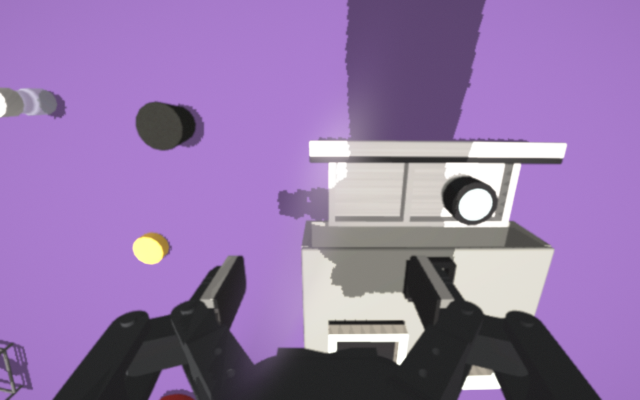

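The wide eyepiece stands upright in the large bay at (475,203), released. Next is the short objective.

Call:
{"op": "carry_out", "data": {"plan": [{"dx": -1, "dy": -36, "dz": 0, "twist": 0, "fingers": -1}, {"dx": -2, "dy": -72, "dz": 0, "twist": 0, "fingers": -1}, {"dx": -4, "dy": -108, "dz": 0, "twist": 0, "fingers": -1}, {"dx": -6, "dy": -144, "dz": 0, "twist": 0, "fingers": -1}, {"dx": -7, "dy": -180, "dz": 0, "twist": 0, "fingers": -1}]}}

```text
clock: 9.62
eef_pos: [0.5307, -0.0693, 0.1341]
tool_rot: [-0.099, 0.995, 0.0, -0.0]
ft_force: [0.8, 0.5, -0.2]
grip_width: 0.0854
grasp_force: 0.0
```

Call:
{"op": "carry_out", "data": {"plan": [{"dx": -1, "dy": -36, "dz": 0, "twist": 0, "fingers": -1}, {"dx": -2, "dy": -72, "dz": 0, "twist": 0, "fingers": -1}, {"dx": -4, "dy": -108, "dz": 0, "twist": 0, "fingers": -1}, {"dx": -6, "dy": -144, "dz": 0, "twist": 0, "fingers": -1}, {"dx": -7, "dy": -180, "dz": 0, "twist": 0, "fingers": -1}]}}

```text
clock: 10.03
eef_pos: [0.5729, -0.2445, 0.1339]
tool_rot: [-0.099, 0.995, 0.0, -0.0]
ft_force: [-0.1, 0.2, -0.1]
grip_width: 0.0856
grasp_force: 0.0
```

Call:
{"op": "carry_out", "data": {"plan": [{"dx": 0, "dy": -15, "dz": 0, "twist": 0, "fingers": -1}, {"dx": 0, "dy": -20, "dz": 10, "twist": 0, "fingers": -1}, {"dx": 0, "dy": -20, "dz": 30, "twist": 0, "fingers": -1}, {"dx": 0, "dy": -20, "dz": 50, "twist": 0, "fingers": -1}, {"dx": 0, "dy": -20, "dz": 50, "twist": 0, "fingers": -1}]}}

```text
clock: 10.45
eef_pos: [0.5731, -0.26, 0.0786]
tool_rot: [-0.099, 0.995, 0.003, -0.004]
ft_force: [-1.0, 0.9, 0.6]
grip_width: 0.0856
grasp_force: 0.0
```

Call:
{"op": "carry_out", "data": {"plan": [{"dx": 0, "dy": 0, "dz": 0, "twist": 0, "fingers": -1}, {"dx": 0, "dy": 0, "dz": 0, "twist": 0, "fingers": -1}, {"dx": 0, "dy": 0, "dz": 0, "twist": 0, "fingers": -1}, {"dx": 0, "dy": 0, "dz": 0, "twist": 0, "fingers": -1}, {"dx": 0, "dy": 0, "dz": 0, "twist": 0, "fingers": -1}]}}

```text
clock: 10.87
eef_pos: [0.5775, -0.2626, 0.0857]
tool_rot: [-0.099, 0.995, -0.001, 0.001]
ft_force: [-0.9, -0.4, -0.2]
grip_width: 0.0851
grasp_force: 0.0
```

```bash
cat > lens.py <<'E'
from h import *
import sys
# centre of brightest blob near where an item's lens should appear in the wrist picture
def lens(f,P):
    c=snap('wrist',f); p=proj(c,[P])[0]; g=cv2.cvtColor(c['image'],cv2.COLOR_RGB2HSV)
    m=((g[:,:,1]<70)&(g[:,:,2]>130)).astype(np.uint8); n,l,s,ce=cv2.connectedComponentsWithStats(m)
    print('expected',p.round(0))
    for i in sorted(range(1,n),key=lambda i:np.hypot(*(ce[i]-p)))[:3]: print('blob',ce[i].round(1),s[i][2:],ray(c,ce[i],P[2]))
x,y,z=map(float,sys.argv[2:5]); lens(sys.argv[1],(x,y,z))
go(x,y,float(sys.argv[5]))
E
python3 lens.py w6.png .577 -.262 .04 .0135
```

```text
expected [326. 224.]
blob [323.  215.6] [  55   61 2612] [ 0.5709 -0.2657  0.04  ]
blob [217.1 281.7] [ 36  52 459] [ 0.641  -0.3352  0.04  ]
blob [437.  283.4] [ 35  51 434] [ 0.609  -0.1685  0.04  ]
t 10.92 pos [ 0.5773 -0.2626  0.0854] F [ 0.3 -0.9 -0.3] w 0.0852 g 0.0 yhead 101.4 tilt [ 0.002 -0.001 -1.   ]
move mm [ 0.3  0.7 71.9]
```

Call:
{"op": "carry_out", "data": {"plan": [{"dx": 0, "dy": 0, "dz": 20, "twist": 0, "fingers": -1}, {"dx": 0, "dy": 0, "dz": 45, "twist": 0, "fingers": -1}, {"dx": 0, "dy": 0, "dz": 65, "twist": 0, "fingers": -1}, {"dx": 0, "dy": 0, "dz": 71, "twist": 0, "fingers": -1}, {"dx": 0, "dy": 0, "dz": 71, "twist": 0, "fingers": -1}]}}

```text
clock: 11.33
eef_pos: [0.5751, -0.2618, 0.0114]
tool_rot: [-0.099, 0.995, 0.001, -0.002]
ft_force: [-0.5, 1.4, -0.8]
grip_width: 0.0854
grasp_force: 0.0
```

Call:
{"op": "carry_out", "data": {"plan": [{"dx": 0, "dy": 0, "dz": 0, "twist": 0, "fingers": 1}, {"dx": 0, "dy": 0, "dz": 0, "twist": 0, "fingers": 1}, {"dx": 0, "dy": 0, "dz": 0, "twist": 0, "fingers": 1}, {"dx": 0, "dy": 0, "dz": 0, "twist": 0, "fingers": 1}, {"dx": 0, "dy": 0, "dz": 0, "twist": 0, "fingers": 1}]}}

```text
clock: 11.75
eef_pos: [0.5781, -0.2632, 0.0153]
tool_rot: [-0.099, 0.995, -0.001, 0.002]
ft_force: [0.2, -0.2, 4.5]
grip_width: 0.0376
grasp_force: 60.7
```

Call:
{"op": "carry_out", "data": {"plan": [{"dx": 0, "dy": 0, "dz": 0, "twist": 0, "fingers": 1}, {"dx": 0, "dy": 0, "dz": 0, "twist": 0, "fingers": 1}, {"dx": 0, "dy": 0, "dz": 0, "twist": 0, "fingers": 1}, {"dx": 0, "dy": 0, "dz": 0, "twist": 0, "fingers": 1}, {"dx": 0, "dy": 0, "dz": 0, "twist": 0, "fingers": 1}]}}

```text
clock: 12.17
eef_pos: [0.5781, -0.2632, 0.0153]
tool_rot: [-0.099, 0.995, -0.001, 0.002]
ft_force: [-0.0, -0.6, 6.3]
grip_width: 0.0375
grasp_force: 60.8
```

Call:
{"op": "carry_out", "data": {"plan": [{"dx": 0, "dy": 0, "dz": -35, "twist": 0, "fingers": 1}, {"dx": -1, "dy": 5, "dz": -73, "twist": 0, "fingers": 1}, {"dx": -8, "dy": 28, "dz": -105, "twist": 0, "fingers": 1}, {"dx": -18, "dy": 58, "dz": -125, "twist": 0, "fingers": 1}, {"dx": -28, "dy": 90, "dz": -135, "twist": 0, "fingers": 1}]}}

```text
clock: 12.58
eef_pos: [0.5882, -0.1694, 0.1525]
tool_rot: [-0.097, 0.995, -0.001, 0.003]
ft_force: [1.4, 0.2, -0.1]
grip_width: 0.0376
grasp_force: 60.7
```

Call:
{"op": "carry_out", "data": {"plan": [{"dx": -11, "dy": 36, "dz": 0, "twist": 0, "fingers": 1}, {"dx": -22, "dy": 72, "dz": 0, "twist": 0, "fingers": 1}, {"dx": -33, "dy": 108, "dz": 0, "twist": 0, "fingers": 1}, {"dx": -44, "dy": 144, "dz": 0, "twist": 0, "fingers": 1}, {"dx": -55, "dy": 180, "dz": 0, "twist": 0, "fingers": 1}]}}

```text
clock: 13.0
eef_pos: [0.6046, 0.0202, 0.1484]
tool_rot: [-0.099, 0.995, -0.0, -0.0]
ft_force: [0.8, -0.1, 0.4]
grip_width: 0.0375
grasp_force: 60.6
```

Call:
{"op": "carry_out", "data": {"plan": [{"dx": -10, "dy": 33, "dz": 0, "twist": 0, "fingers": 1}, {"dx": -20, "dy": 66, "dz": 0, "twist": 0, "fingers": 1}, {"dx": -30, "dy": 100, "dz": 0, "twist": 0, "fingers": 1}, {"dx": -38, "dy": 125, "dz": 0, "twist": 0, "fingers": 1}, {"dx": -45, "dy": 146, "dz": 0, "twist": 0, "fingers": 1}]}}

```text
clock: 13.42
eef_pos: [0.6198, 0.1731, 0.148]
tool_rot: [-0.1, 0.995, 0.0, -0.0]
ft_force: [0.3, -1.0, -0.4]
grip_width: 0.0374
grasp_force: 60.6
```

Call:
{"op": "carry_out", "data": {"plan": [{"dx": 0, "dy": 0, "dz": 0, "twist": 0, "fingers": 1}, {"dx": 0, "dy": 0, "dz": 0, "twist": 0, "fingers": 1}, {"dx": 0, "dy": 0, "dz": 0, "twist": 0, "fingers": 1}, {"dx": 0, "dy": 0, "dz": 0, "twist": 0, "fingers": 1}, {"dx": 0, "dy": 0, "dz": 0, "twist": 0, "fingers": 1}]}}

```text
clock: 13.83
eef_pos: [0.6204, 0.1691, 0.1484]
tool_rot: [-0.098, 0.995, -0.0, -0.0]
ft_force: [-0.3, -0.5, -0.5]
grip_width: 0.0379
grasp_force: 60.6
```

```bash
python3 -c "
from h import *
go(.6217,.1702,.0833); snap('wrist','w7.png')"
```

```text
t 13.83 pos [0.6204 0.1691 0.1484] F [-0.3 -0.5 -0.5] w 0.0379 g 60.6 yhead 101.2 tilt [-0. -0. -1.]
move mm [-1.5  0.9 65.1]
```

View pics/w7.png

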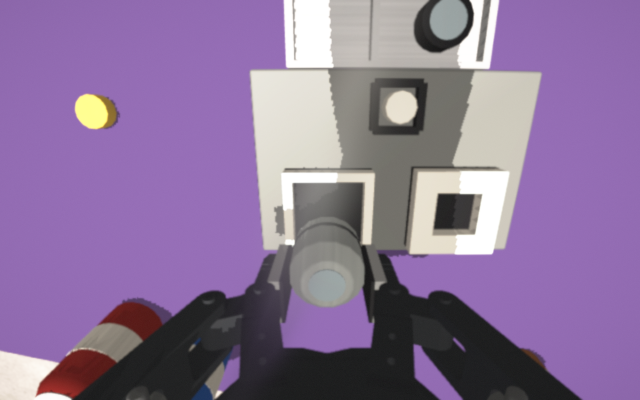

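The short objective hangs upright over the large holder (its front corners are at (284,171) and (373,171)). I'll check both holder centres from here.

```bash
python3 -c "
from h import *
w=load('w7.png')
X=np.array([.981,.196])
r=lambda *p:ray(w,p,.08)[:2]
a,b=r(284,171),r(373,171); print(a,b,np.hypot(*(a-b)),'L',(a+b)/2+.035*X)
S=[r(*p) for p in((414,169),(507,169),(495,254),(408,252))]; print('S',np.mean(S,0),np.hypot(*(S[0]-S[1])))
print('btn',r(401,107))"
```

```text
[0.5931 0.132 ] [0.5801 0.1973] 0.06658145387418331 L [0.620935 0.17151 ]
S [0.6002 0.2705] 0.07111188367635891
btn [0.5317 0.2055]
```

Call:
{"op": "carry_out", "data": {"plan": [{"dx": -1, "dy": 2, "dz": 15, "twist": 0, "fingers": 1}, {"dx": -1, "dy": 2, "dz": 33, "twist": 0, "fingers": 1}, {"dx": -1, "dy": 2, "dz": 48, "twist": 0, "fingers": 1}, {"dx": -1, "dy": 2, "dz": 57, "twist": 0, "fingers": 1}, {"dx": -1, "dy": 2, "dz": 61, "twist": 0, "fingers": 1}]}}

```text
clock: 14.3
eef_pos: [0.6199, 0.1716, 0.0855]
tool_rot: [-0.098, 0.995, -0.0, -0.002]
ft_force: [-0.9, 0.9, -1.0]
grip_width: 0.0378
grasp_force: 60.6
```

Call:
{"op": "carry_out", "data": {"plan": [{"dx": 0, "dy": 0, "dz": 1, "twist": 0, "fingers": 1}, {"dx": 0, "dy": 0, "dz": 2, "twist": 0, "fingers": 1}, {"dx": 0, "dy": 0, "dz": 2.5, "twist": 0, "fingers": 1}, {"dx": 0, "dy": 0, "dz": 3, "twist": 0, "fingers": 1}, {"dx": 0, "dy": 0, "dz": 3, "twist": 0, "fingers": 1}]}}

```text
clock: 14.72
eef_pos: [0.6214, 0.1728, 0.0851]
tool_rot: [-0.099, 0.995, 0.0, 0.001]
ft_force: [-0.3, -0.4, -0.7]
grip_width: 0.0376
grasp_force: 60.6
```

Call:
{"op": "carry_out", "data": {"plan": [{"dx": 0, "dy": 0, "dz": 0.5, "twist": 0, "fingers": 1}, {"dx": 0, "dy": 0, "dz": 1, "twist": 0, "fingers": 1}, {"dx": 0, "dy": 0, "dz": 1.5, "twist": 0, "fingers": 1}, {"dx": 0, "dy": 0, "dz": 1.5, "twist": 0, "fingers": 1}, {"dx": 0, "dy": 0, "dz": 1.5, "twist": 0, "fingers": 1}]}}

```text
clock: 15.13
eef_pos: [0.6211, 0.1728, 0.0833]
tool_rot: [-0.099, 0.995, 0.0, 0.0]
ft_force: [-0.6, 0.0, 3.0]
grip_width: 0.0375
grasp_force: 60.9
```

Call:
{"op": "carry_out", "data": {"plan": [{"dx": 0, "dy": 0, "dz": 0, "twist": 0, "fingers": -0.3}, {"dx": 0, "dy": 0, "dz": 0, "twist": 0, "fingers": -0.3}, {"dx": 0, "dy": 0, "dz": 0, "twist": 0, "fingers": -0.3}, {"dx": 0, "dy": 0, "dz": -20, "twist": 0, "fingers": -0.3}, {"dx": 0, "dy": 0, "dz": -50, "twist": 0, "fingers": -0.3}]}}

```text
clock: 15.55
eef_pos: [0.6182, 0.1719, 0.1291]
tool_rot: [-0.099, 0.995, -0.001, -0.004]
ft_force: [1.0, 1.1, 0.1]
grip_width: 0.0549
grasp_force: 0.0
```

Call:
{"op": "carry_out", "data": {"plan": [{"dx": 5, "dy": -8, "dz": -20, "twist": 0, "fingers": -0.3}, {"dx": 25, "dy": -38, "dz": -20, "twist": 0, "fingers": -1}, {"dx": 45, "dy": -68, "dz": -20, "twist": 0, "fingers": -1}, {"dx": 65, "dy": -98, "dz": -20, "twist": 0, "fingers": -1}, {"dx": 85, "dy": -128, "dz": -20, "twist": 0, "fingers": -1}]}}

```text
clock: 15.97
eef_pos: [0.5621, 0.0294, 0.1529]
tool_rot: [-0.099, 0.995, -0.0, 0.0]
ft_force: [0.4, -0.6, 0.3]
grip_width: 0.0856
grasp_force: 0.0
```

Call:
{"op": "carry_out", "data": {"plan": [{"dx": 21, "dy": -30, "dz": 0, "twist": 0, "fingers": -1}, {"dx": 42, "dy": -60, "dz": 0, "twist": 0, "fingers": -1}, {"dx": 63, "dy": -90, "dz": 0, "twist": 0, "fingers": -1}, {"dx": 84, "dy": -120, "dz": 0, "twist": 0, "fingers": -1}, {"dx": 105, "dy": -150, "dz": 0, "twist": 0, "fingers": -1}]}}

```text
clock: 16.38
eef_pos: [0.4885, -0.1387, 0.1529]
tool_rot: [-0.099, 0.995, -0.0, 0.0]
ft_force: [0.9, -0.7, 0.6]
grip_width: 0.0854
grasp_force: 0.0
```

Call:
{"op": "carry_out", "data": {"plan": [{"dx": 21, "dy": -30, "dz": 0, "twist": 0, "fingers": -1}, {"dx": 42, "dy": -60, "dz": 0, "twist": 0, "fingers": -1}, {"dx": 63, "dy": -90, "dz": 0, "twist": 0, "fingers": -1}, {"dx": 80, "dy": -117, "dz": 0, "twist": 0, "fingers": -1}, {"dx": 80, "dy": -117, "dz": 0, "twist": 0, "fingers": -1}]}}

```text
clock: 16.8
eef_pos: [0.432, -0.2726, 0.153]
tool_rot: [-0.095, 0.995, -0.001, -0.0]
ft_force: [0.9, 0.2, -0.3]
grip_width: 0.0853
grasp_force: 0.0
```

Call:
{"op": "carry_out", "data": {"plan": [{"dx": 0, "dy": 0, "dz": 10, "twist": 0, "fingers": -1}, {"dx": 0, "dy": 0, "dz": 25, "twist": 0, "fingers": -1}, {"dx": 0, "dy": 0, "dz": 30, "twist": 0, "fingers": -1}, {"dx": 0, "dy": 0, "dz": 30, "twist": 0, "fingers": -1}, {"dx": 0, "dy": 0, "dz": 30, "twist": 0, "fingers": -1}]}}

```text
clock: 17.22
eef_pos: [0.434, -0.2665, 0.1223]
tool_rot: [-0.1, 0.995, 0.001, -0.001]
ft_force: [-0.4, 1.0, 1.4]
grip_width: 0.0852
grasp_force: 0.0
```

```bash
python3 lens.py w8.png .433 -.267 .064 .022
```

```text
expected [325. 217.]
blob [323.3 204.2] [  30   46 1099] [ 0.4233 -0.2702  0.064 ]
blob [427.6 254.8] [  50   86 1545] [ 0.4487 -0.181   0.064 ]
blob [224.5 153.5] [2 2 2] [ 0.4    -0.3455  0.064 ]
t 17.27 pos [ 0.4344 -0.2669  0.1229] F [ 0.9 -0.1  0.2] w 0.0854 g 0.0 yhead 101.4 tilt [-0.  0. -1.]
move mm [  1.4   0.2 100.9]
```

Call:
{"op": "carry_out", "data": {"plan": [{"dx": 1, "dy": 0, "dz": 25, "twist": 0, "fingers": -1}, {"dx": 1, "dy": 0, "dz": 55, "twist": 0, "fingers": -1}, {"dx": 1, "dy": 0, "dz": 82, "twist": 0, "fingers": -1}, {"dx": 1, "dy": 0, "dz": 97, "twist": 0, "fingers": -1}, {"dx": 1, "dy": 0, "dz": 100, "twist": 0, "fingers": -1}]}}

```text
clock: 17.68
eef_pos: [0.4315, -0.2663, 0.0205]
tool_rot: [-0.099, 0.995, 0.001, -0.002]
ft_force: [-1.3, 0.4, 0.6]
grip_width: 0.0851
grasp_force: 0.0
```

Call:
{"op": "carry_out", "data": {"plan": [{"dx": 0, "dy": 0, "dz": 0, "twist": 0, "fingers": 0}, {"dx": 0, "dy": 0, "dz": 0, "twist": 0, "fingers": 1}, {"dx": 0, "dy": 0, "dz": 0, "twist": 0, "fingers": 1}, {"dx": 0, "dy": 0, "dz": 0, "twist": 0, "fingers": 1}, {"dx": 0, "dy": 0, "dz": 0, "twist": 0, "fingers": 1}]}}

```text
clock: 18.1
eef_pos: [0.4338, -0.2685, 0.0241]
tool_rot: [-0.099, 0.995, -0.001, 0.001]
ft_force: [-0.2, 0.4, 1.3]
grip_width: 0.0255
grasp_force: 1.0
```

Call:
{"op": "carry_out", "data": {"plan": [{"dx": 0, "dy": 0, "dz": 0, "twist": 0, "fingers": 1}, {"dx": 0, "dy": 0, "dz": 0, "twist": 0, "fingers": 1}, {"dx": 0, "dy": 0, "dz": 0, "twist": 0, "fingers": 1}, {"dx": 0, "dy": 0, "dz": 0, "twist": 0, "fingers": 1}, {"dx": 0, "dy": 0, "dz": 0, "twist": 0, "fingers": 1}]}}

```text
clock: 18.52
eef_pos: [0.4338, -0.2684, 0.0242]
tool_rot: [-0.099, 0.995, -0.001, 0.001]
ft_force: [-0.5, 0.6, 6.6]
grip_width: 0.0225
grasp_force: 58.5
```

Call:
{"op": "carry_out", "data": {"plan": [{"dx": 0, "dy": 0, "dz": -35, "twist": 0, "fingers": 1}, {"dx": 0, "dy": 0, "dz": -73, "twist": 0, "fingers": 1}, {"dx": -8, "dy": 15, "dz": -105, "twist": 0, "fingers": 1}, {"dx": -22, "dy": 40, "dz": -130, "twist": 0, "fingers": 1}, {"dx": -38, "dy": 70, "dz": -145, "twist": 0, "fingers": 1}]}}

```text
clock: 18.93
eef_pos: [0.4578, -0.1929, 0.1714]
tool_rot: [-0.097, 0.995, -0.002, 0.002]
ft_force: [2.0, 0.4, -0.6]
grip_width: 0.0226
grasp_force: 59.2
```

Call:
{"op": "carry_out", "data": {"plan": [{"dx": -18, "dy": 33, "dz": 0, "twist": 0, "fingers": 1}, {"dx": -36, "dy": 66, "dz": 0, "twist": 0, "fingers": 1}, {"dx": -54, "dy": 99, "dz": 0, "twist": 0, "fingers": 1}, {"dx": -72, "dy": 132, "dz": 0, "twist": 0, "fingers": 1}, {"dx": -90, "dy": 165, "dz": 0, "twist": 0, "fingers": 1}]}}

```text
clock: 19.35
eef_pos: [0.5122, -0.0106, 0.1679]
tool_rot: [-0.099, 0.995, -0.0, 0.0]
ft_force: [0.4, -0.6, -1.0]
grip_width: 0.0221
grasp_force: 59.2
```

Call:
{"op": "carry_out", "data": {"plan": [{"dx": -18, "dy": 33, "dz": 0, "twist": 0, "fingers": 1}, {"dx": -36, "dy": 66, "dz": 0, "twist": 0, "fingers": 1}, {"dx": -54, "dy": 99, "dz": 0, "twist": 0, "fingers": 1}, {"dx": -72, "dy": 132, "dz": 0, "twist": 0, "fingers": 1}, {"dx": -90, "dy": 165, "dz": 0, "twist": 0, "fingers": 1}]}}

```text
clock: 19.77
eef_pos: [0.568, 0.1689, 0.1676]
tool_rot: [-0.099, 0.995, -0.0, -0.0]
ft_force: [-0.1, 0.6, -0.5]
grip_width: 0.0222
grasp_force: 59.2
```

Call:
{"op": "carry_out", "data": {"plan": [{"dx": -17, "dy": 32, "dz": 0, "twist": 0, "fingers": 1}, {"dx": -34, "dy": 64, "dz": 0, "twist": 0, "fingers": 1}, {"dx": -48, "dy": 88, "dz": 0, "twist": 0, "fingers": 1}, {"dx": -51, "dy": 95, "dz": 0, "twist": 0, "fingers": 1}, {"dx": -51, "dy": 95, "dz": 0, "twist": 0, "fingers": 1}]}}

```text
clock: 20.18
eef_pos: [0.599, 0.2727, 0.1667]
tool_rot: [-0.101, 0.995, -0.0, -0.0]
ft_force: [0.7, -0.5, -1.5]
grip_width: 0.0223
grasp_force: 59.2
```

Call:
{"op": "carry_out", "data": {"plan": [{"dx": 0, "dy": 0, "dz": 0, "twist": 0, "fingers": 1}, {"dx": 0, "dy": 0, "dz": 0, "twist": 0, "fingers": 1}, {"dx": 0, "dy": 0, "dz": 0, "twist": 0, "fingers": 1}, {"dx": 0, "dy": 0, "dz": 0, "twist": 0, "fingers": 1}, {"dx": 0, "dy": 0, "dz": 0, "twist": 0, "fingers": 1}]}}

```text
clock: 20.6
eef_pos: [0.5995, 0.2691, 0.1682]
tool_rot: [-0.098, 0.995, -0.0, 0.0]
ft_force: [-0.1, -0.9, -0.7]
grip_width: 0.0222
grasp_force: 59.2
```

```bash
python3 -c "
from h import *
go(.601,.2698,.0922); snap('wrist','w9.png')"
```

```text
t 20.6 pos [0.5995 0.2691 0.1682] F [-0.1 -0.9 -0.7] w 0.0222 g 59.2 yhead 101.2 tilt [ 0.  0. -1.]
move mm [-1.6  0.4 76. ]
```

View pics/w9.png

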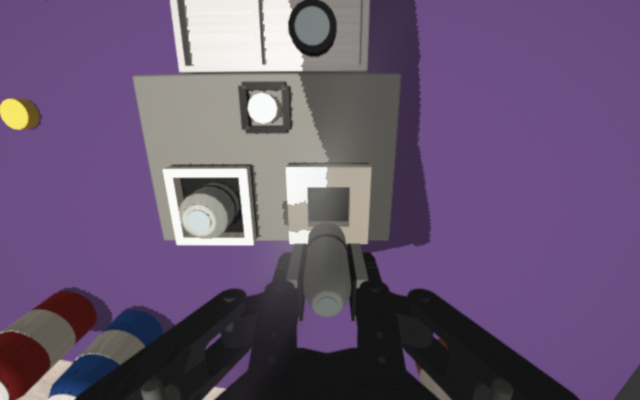

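The short objective stands upright in the large holder (its lens is at (200,221)) and the long one hangs upright over the small holder. I'll lower it.

Call:
{"op": "carry_out", "data": {"plan": [{"dx": -1, "dy": 1, "dz": 20, "twist": 0, "fingers": 1}, {"dx": -1, "dy": 1, "dz": 42, "twist": 0, "fingers": 1}, {"dx": -1, "dy": 1, "dz": 58, "twist": 0, "fingers": 1}, {"dx": -1, "dy": 1, "dz": 68, "twist": 0, "fingers": 1}, {"dx": -1, "dy": 1, "dz": 72, "twist": 0, "fingers": 1}]}}

```text
clock: 21.07
eef_pos: [0.599, 0.2706, 0.0938]
tool_rot: [-0.099, 0.995, -0.001, -0.002]
ft_force: [-1.1, -0.6, -1.6]
grip_width: 0.0223
grasp_force: 59.2
```

Call:
{"op": "carry_out", "data": {"plan": [{"dx": 0, "dy": 0, "dz": 1, "twist": 0, "fingers": 1}, {"dx": 0, "dy": 0, "dz": 2, "twist": 0, "fingers": 1}, {"dx": 0, "dy": 0, "dz": 2.5, "twist": 0, "fingers": 1}, {"dx": 0, "dy": 0, "dz": 3, "twist": 0, "fingers": 1}, {"dx": 0, "dy": 0, "dz": 3, "twist": 0, "fingers": 1}]}}

```text
clock: 21.48
eef_pos: [0.6007, 0.2717, 0.0937]
tool_rot: [-0.099, 0.995, 0.0, 0.001]
ft_force: [0.7, -0.3, -1.7]
grip_width: 0.022
grasp_force: 59.2
```

```bash
python3 -c "
from h import *
w=load('w9.png'); print('short',ray(w,(200,221),.108),'wide',ray(w,(312,25),.05)); go(.601,.2698,.0922)"
```

```text
short [0.6215 0.1752 0.108 ] wide [0.4621 0.2307 0.05  ]
t 21.48 pos [0.6007 0.2717 0.0937] F [ 0.7 -0.3 -1.7] w 0.022 g 59.2 yhead 101.3 tilt [ 0.002  0.001 -1.   ]
move mm [ 0.1 -2.   1.5]
```

Call:
{"op": "carry_out", "data": {"plan": [{"dx": 0, "dy": -1, "dz": 0.5, "twist": 0, "fingers": 1}, {"dx": 0, "dy": -1, "dz": 1, "twist": 0, "fingers": 1}, {"dx": 0, "dy": -1, "dz": 1.5, "twist": 0, "fingers": 1}, {"dx": 0, "dy": -1, "dz": 1.5, "twist": 0, "fingers": 1}, {"dx": 0, "dy": -1, "dz": 1.5, "twist": 0, "fingers": 1}]}}

```text
clock: 21.9
eef_pos: [0.6007, 0.2705, 0.0922]
tool_rot: [-0.099, 0.995, 0.0, 0.001]
ft_force: [0.1, -1.0, 4.8]
grip_width: 0.0223
grasp_force: 59.8
```

Call:
{"op": "carry_out", "data": {"plan": [{"dx": 0, "dy": 0, "dz": 0, "twist": 0, "fingers": -0.3}, {"dx": 0, "dy": 0, "dz": 0, "twist": 0, "fingers": -0.3}, {"dx": 0, "dy": 0, "dz": 0, "twist": 0, "fingers": -0.3}, {"dx": 0, "dy": 0, "dz": -20, "twist": 0, "fingers": -0.3}, {"dx": 0, "dy": 0, "dz": -50, "twist": 0, "fingers": -0.3}]}}

```text
clock: 22.32
eef_pos: [0.5976, 0.2694, 0.1372]
tool_rot: [-0.099, 0.995, -0.001, -0.004]
ft_force: [-0.2, -0.3, 0.3]
grip_width: 0.0554
grasp_force: 0.0
```

Call:
{"op": "carry_out", "data": {"plan": [{"dx": 0, "dy": 0, "dz": -35, "twist": 0, "fingers": -0.3}, {"dx": 10, "dy": -20, "dz": -40, "twist": 0, "fingers": -0.3}, {"dx": 27, "dy": -54, "dz": -40, "twist": 0, "fingers": -1}, {"dx": 44, "dy": -88, "dz": -40, "twist": 0, "fingers": -1}, {"dx": 61, "dy": -122, "dz": -40, "twist": 0, "fingers": -1}]}}

```text
clock: 22.73
eef_pos: [0.564, 0.1381, 0.1812]
tool_rot: [-0.1, 0.995, -0.0, 0.0]
ft_force: [0.0, -0.0, -0.4]
grip_width: 0.0854
grasp_force: 0.0
```

Call:
{"op": "carry_out", "data": {"plan": [{"dx": 17, "dy": -34, "dz": 0, "twist": 0, "fingers": -1}, {"dx": 34, "dy": -68, "dz": 0, "twist": 0, "fingers": -1}, {"dx": 51, "dy": -102, "dz": 0, "twist": 0, "fingers": -1}, {"dx": 68, "dy": -136, "dz": 0, "twist": 0, "fingers": -1}, {"dx": 85, "dy": -170, "dz": 0, "twist": 0, "fingers": -1}]}}

```text
clock: 23.15
eef_pos: [0.5138, -0.046, 0.1812]
tool_rot: [-0.099, 0.995, 0.0, 0.0]
ft_force: [1.0, -1.1, -0.9]
grip_width: 0.0853
grasp_force: 0.0
```

Call:
{"op": "carry_out", "data": {"plan": [{"dx": 17, "dy": -34, "dz": 0, "twist": 0, "fingers": -1}, {"dx": 34, "dy": -68, "dz": 0, "twist": 0, "fingers": -1}, {"dx": 51, "dy": -102, "dz": 0, "twist": 0, "fingers": -1}, {"dx": 68, "dy": -136, "dz": 0, "twist": 0, "fingers": -1}, {"dx": 85, "dy": -170, "dz": 0, "twist": 0, "fingers": -1}]}}

```text
clock: 23.57
eef_pos: [0.4639, -0.2295, 0.1813]
tool_rot: [-0.099, 0.995, 0.0, 0.0]
ft_force: [0.7, -0.4, 0.4]
grip_width: 0.0855
grasp_force: 0.0
```

Call:
{"op": "carry_out", "data": {"plan": [{"dx": 17, "dy": -34, "dz": 0, "twist": 0, "fingers": -1}, {"dx": 34, "dy": -68, "dz": 20, "twist": 0, "fingers": -1}, {"dx": 51, "dy": -102, "dz": 40, "twist": 0, "fingers": -1}, {"dx": 68, "dy": -134, "dz": 55, "twist": 0, "fingers": -1}, {"dx": 68, "dy": -134, "dz": 80, "twist": 0, "fingers": -1}]}}

```text
clock: 23.98
eef_pos: [0.4234, -0.38, 0.1019]
tool_rot: [-0.095, 0.995, -0.003, 0.001]
ft_force: [1.3, -1.0, 0.3]
grip_width: 0.0855
grasp_force: 0.0
```

Call:
{"op": "carry_out", "data": {"plan": [{"dx": 0, "dy": 0, "dz": 0, "twist": 0, "fingers": -1}, {"dx": 0, "dy": 0, "dz": 0, "twist": 0, "fingers": -1}, {"dx": 0, "dy": 0, "dz": 0, "twist": 0, "fingers": -1}, {"dx": 0, "dy": 0, "dz": 0, "twist": 0, "fingers": -1}, {"dx": 0, "dy": 0, "dz": 0, "twist": 0, "fingers": -1}]}}

```text
clock: 24.4
eef_pos: [0.4258, -0.3723, 0.1031]
tool_rot: [-0.1, 0.995, -0.001, 0.001]
ft_force: [-0.3, -0.2, -0.1]
grip_width: 0.0856
grasp_force: 0.0
```

```bash
python3 lens.py w10.png .4243 -.3725 .042 .0145
```

```text
expected [326. 215.]
blob [325.4 215.4] [ 24  22 421] [ 0.4249 -0.3727  0.042 ]
blob [318.5 188.5] [2 2 2] [ 0.405  -0.3819  0.042 ]
blob [321. 187.] [1 1 1] [ 0.4035 -0.3803  0.042 ]
t 24.45 pos [ 0.4257 -0.3723  0.103 ] F [-0.2  0.4 -0. ] w 0.0853 g 0.0 yhead 101.4 tilt [ 0.002 -0.002 -1.   ]
move mm [ 1.5  0.3 88.5]
```

Aligned within 1 mm (lens at (325,215)).

Call:
{"op": "carry_out", "data": {"plan": [{"dx": 1, "dy": 0, "dz": 25, "twist": 0, "fingers": -1}, {"dx": 1, "dy": 0, "dz": 52, "twist": 0, "fingers": -1}, {"dx": 1, "dy": 0, "dz": 75, "twist": 0, "fingers": -1}, {"dx": 1, "dy": 0, "dz": 87, "twist": 0, "fingers": -1}, {"dx": 1, "dy": 0, "dz": 88, "twist": 0, "fingers": -1}]}}

```text
clock: 24.87
eef_pos: [0.4222, -0.3708, 0.0112]
tool_rot: [-0.099, 0.995, 0.002, -0.002]
ft_force: [-0.1, -0.0, 0.7]
grip_width: 0.0852
grasp_force: 0.0
```

Call:
{"op": "carry_out", "data": {"plan": [{"dx": 0, "dy": 0, "dz": 0, "twist": 0, "fingers": 0}, {"dx": 0, "dy": 0, "dz": 0, "twist": 0, "fingers": 1}, {"dx": 0, "dy": 0, "dz": 0, "twist": 0, "fingers": 1}, {"dx": 0, "dy": 0, "dz": 0, "twist": 0, "fingers": 1}, {"dx": 0, "dy": 0, "dz": 0, "twist": 0, "fingers": 1}]}}

```text
clock: 25.28
eef_pos: [0.4243, -0.3736, 0.0148]
tool_rot: [-0.099, 0.995, -0.001, 0.001]
ft_force: [0.1, 0.4, 4.1]
grip_width: 0.0271
grasp_force: 59.0
```

Call:
{"op": "carry_out", "data": {"plan": [{"dx": 0, "dy": 0, "dz": 0, "twist": 0, "fingers": 1}, {"dx": 0, "dy": 0, "dz": 0, "twist": 0, "fingers": 1}, {"dx": 0, "dy": 0, "dz": 0, "twist": 0, "fingers": 1}, {"dx": 0, "dy": 0, "dz": 0, "twist": 0, "fingers": 1}, {"dx": 0, "dy": 0, "dz": 0, "twist": 0, "fingers": 1}]}}

```text
clock: 25.7
eef_pos: [0.4243, -0.3736, 0.0148]
tool_rot: [-0.099, 0.995, -0.001, 0.001]
ft_force: [-0.4, 1.5, 7.0]
grip_width: 0.0272
grasp_force: 59.0
```

Call:
{"op": "carry_out", "data": {"plan": [{"dx": 0, "dy": 0, "dz": -35, "twist": 0, "fingers": 1}, {"dx": 0, "dy": 0, "dz": -73, "twist": 0, "fingers": 1}, {"dx": -7, "dy": 22, "dz": -100, "twist": 0, "fingers": 1}, {"dx": -17, "dy": 55, "dz": -115, "twist": 0, "fingers": 1}, {"dx": -28, "dy": 90, "dz": -120, "twist": 0, "fingers": 1}]}}

```text
clock: 26.12
eef_pos: [0.4349, -0.2804, 0.137]
tool_rot: [-0.097, 0.995, -0.002, 0.003]
ft_force: [0.1, -0.7, -0.5]
grip_width: 0.0272
grasp_force: 59.3
```

Call:
{"op": "carry_out", "data": {"plan": [{"dx": -11, "dy": 36, "dz": 0, "twist": 0, "fingers": 1}, {"dx": -22, "dy": 72, "dz": 0, "twist": 0, "fingers": 1}, {"dx": -33, "dy": 108, "dz": 0, "twist": 0, "fingers": 1}, {"dx": -44, "dy": 144, "dz": 0, "twist": 0, "fingers": 1}, {"dx": -55, "dy": 180, "dz": 0, "twist": 0, "fingers": 1}]}}

```text
clock: 26.53
eef_pos: [0.4514, -0.0901, 0.1336]
tool_rot: [-0.099, 0.995, -0.0, 0.0]
ft_force: [0.9, -0.3, -0.1]
grip_width: 0.0271
grasp_force: 59.3
```

Call:
{"op": "carry_out", "data": {"plan": [{"dx": -11, "dy": 36, "dz": 0, "twist": 0, "fingers": 1}, {"dx": -22, "dy": 72, "dz": 0, "twist": 0, "fingers": 1}, {"dx": -33, "dy": 108, "dz": 0, "twist": 0, "fingers": 1}, {"dx": -44, "dy": 144, "dz": 0, "twist": 0, "fingers": 1}, {"dx": -55, "dy": 180, "dz": 0, "twist": 0, "fingers": 1}]}}

```text
clock: 26.95
eef_pos: [0.47, 0.0973, 0.1336]
tool_rot: [-0.099, 0.995, -0.0, 0.0]
ft_force: [0.4, 0.1, -0.0]
grip_width: 0.027
grasp_force: 59.3
```

Call:
{"op": "carry_out", "data": {"plan": [{"dx": -8, "dy": 25, "dz": 0, "twist": 0, "fingers": 1}, {"dx": -15, "dy": 51, "dz": 0, "twist": 0, "fingers": 1}, {"dx": -15, "dy": 51, "dz": 0, "twist": 0, "fingers": 1}, {"dx": -15, "dy": 51, "dz": 0, "twist": 0, "fingers": 1}, {"dx": -15, "dy": 51, "dz": 0, "twist": 0, "fingers": 1}]}}

```text
clock: 27.37
eef_pos: [0.4745, 0.1481, 0.1331]
tool_rot: [-0.099, 0.995, -0.0, -0.0]
ft_force: [-0.3, -0.6, -0.2]
grip_width: 0.0268
grasp_force: 59.3
```

```bash
python3 -c "
from h import *
go(.4766,.148,.0268); snap('wrist','w11.png')"
```

```text
t 27.37 pos [0.4745 0.1481 0.1331] F [-0.3 -0.6 -0.2] w 0.0268 g 59.3 yhead 101.4 tilt [-0.001 -0.001 -1.   ]
move mm [ -2.1  -0.5 106.3]
```

View pics/w11.png

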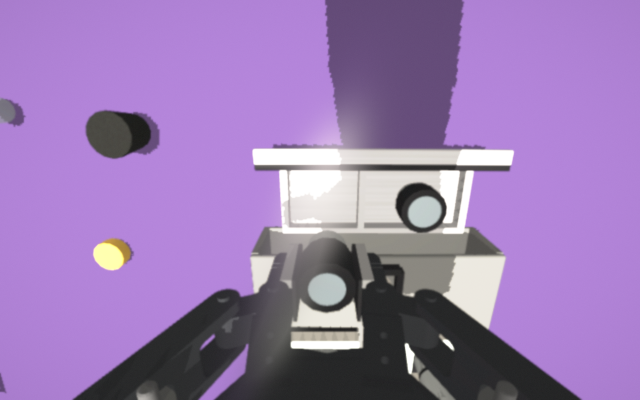

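The slim eyepiece hangs upright. The small bay spans columns 288–359 and rows 168–230, and the wide eyepiece is still upright at (424,210).

```bash
python3 -c "
from h import *
w=load('w11.png')
A=[ray(w,p,.026) for p in((289,168),(359,168),(360,230),(287,230))]; print(*A,np.mean(A,0))"
```

```text
[0.4537 0.1109 0.026 ] [0.4415 0.1715 0.026 ] [0.4997 0.1863 0.026 ] [0.5134 0.1183 0.026 ] [0.477075 0.14675  0.026   ]
```

Call:
{"op": "carry_out", "data": {"plan": [{"dx": -2, "dy": -1, "dz": 25, "twist": 0, "fingers": 1}, {"dx": -2, "dy": -1, "dz": 55, "twist": 0, "fingers": 1}, {"dx": -2, "dy": -1, "dz": 82, "twist": 0, "fingers": 1}, {"dx": -2, "dy": -1, "dz": 97, "twist": 0, "fingers": 1}, {"dx": -2, "dy": -1, "dz": 102, "twist": 0, "fingers": 1}]}}

```text
clock: 27.83
eef_pos: [0.4746, 0.1457, 0.0286]
tool_rot: [-0.098, 0.995, -0.001, -0.003]
ft_force: [0.3, -1.0, -0.6]
grip_width: 0.0272
grasp_force: 59.3
```

Call:
{"op": "carry_out", "data": {"plan": [{"dx": 0, "dy": 0, "dz": 1, "twist": 0, "fingers": 1}, {"dx": 0, "dy": 0, "dz": 2, "twist": 0, "fingers": 1}, {"dx": 0, "dy": 0, "dz": 2.5, "twist": 0, "fingers": 1}, {"dx": 0, "dy": 0, "dz": 3, "twist": 0, "fingers": 1}, {"dx": 0, "dy": 0, "dz": 3, "twist": 0, "fingers": 1}]}}

```text
clock: 28.25
eef_pos: [0.478, 0.1481, 0.0294]
tool_rot: [-0.099, 0.995, 0.0, 0.001]
ft_force: [0.5, 0.1, -0.2]
grip_width: 0.0273
grasp_force: 59.3
```

Call:
{"op": "carry_out", "data": {"plan": [{"dx": 0, "dy": 0, "dz": 0.8, "twist": 0, "fingers": 1}, {"dx": 0, "dy": 0, "dz": 1.6, "twist": 0, "fingers": 1}, {"dx": 0, "dy": 0, "dz": 2.4, "twist": 0, "fingers": 1}, {"dx": 0, "dy": 0, "dz": 3, "twist": 0, "fingers": 1}, {"dx": 0, "dy": 0, "dz": 3, "twist": 0, "fingers": 1}]}}

```text
clock: 28.67
eef_pos: [0.4782, 0.1482, 0.0268]
tool_rot: [-0.099, 0.995, 0.0, 0.001]
ft_force: [-0.2, -0.8, 7.7]
grip_width: 0.0269
grasp_force: 60.3
```

Contact. I'll open slightly, rise, and back away.

Call:
{"op": "carry_out", "data": {"plan": [{"dx": 0, "dy": 0, "dz": 0, "twist": 0, "fingers": 0.15}, {"dx": 0, "dy": 0, "dz": 0, "twist": 0, "fingers": 0.15}, {"dx": 0, "dy": 0, "dz": 0, "twist": 0, "fingers": 0.15}, {"dx": 0, "dy": 0, "dz": -8, "twist": 0, "fingers": 0.15}, {"dx": 0, "dy": 0, "dz": -25, "twist": 0, "fingers": 0.15}]}}

```text
clock: 29.08
eef_pos: [0.4749, 0.1472, 0.0488]
tool_rot: [-0.099, 0.995, -0.001, -0.003]
ft_force: [0.6, -0.2, 0.2]
grip_width: 0.0361
grasp_force: 0.0
```

Call:
{"op": "carry_out", "data": {"plan": [{"dx": 0, "dy": 0, "dz": -30, "twist": 0, "fingers": 0}, {"dx": 0, "dy": 0, "dz": -65, "twist": 0, "fingers": 0}, {"dx": 0, "dy": -15, "dz": -95, "twist": 0, "fingers": 0}, {"dx": 0, "dy": -45, "dz": -115, "twist": 0, "fingers": 0}, {"dx": 0, "dy": -80, "dz": -125, "twist": 0, "fingers": 0}]}}

```text
clock: 29.5
eef_pos: [0.4945, 0.0702, 0.1794]
tool_rot: [-0.101, 0.995, 0.0, 0.003]
ft_force: [0.8, 0.4, -0.2]
grip_width: 0.0426
grasp_force: 0.0
```

Call:
{"op": "carry_out", "data": {"plan": [{"dx": 0, "dy": -30, "dz": 0, "twist": 0, "fingers": 0}, {"dx": 0, "dy": -60, "dz": 0, "twist": 0, "fingers": 0}, {"dx": 0, "dy": -90, "dz": 0, "twist": 0, "fingers": 0}, {"dx": 0, "dy": -100, "dz": 0, "twist": 0, "fingers": 0}, {"dx": 0, "dy": -100, "dz": 0, "twist": 0, "fingers": 0}]}}

```text
clock: 29.92
eef_pos: [0.5127, -0.0308, 0.1756]
tool_rot: [-0.097, 0.995, -0.0, 0.0]
ft_force: [0.2, 0.4, -0.4]
grip_width: 0.0425
grasp_force: 0.0
```

```bash
python3 - <<'E'
from h import *
c=snap('top','t9.png'); go(.4,0,.2)
h=cv2.cvtColor(c['image'],cv2.COLOR_RGB2HSV); g=c['image'].astype(int).sum(2)
# lens bright spots: print local stats around predicted lens centres, upright vs. seen
for n,P in dict(wide=(.461,.2295,.05),slim=(.478,.148,.054),short=(.6212,.173,.108),long=(.6007,.2705,.132),weight=(.5648,-.3715,.051),stopper=(.453,-.0416,.036)).items():
    u,v=proj(c,[P])[0]; a,b=int(round(u)),int(round(v)); print(n,(a,b)); print(g[b-9:b+10:2,a-10:a+11:2]//3)
E
```

```text
t 29.97 pos [ 0.5123 -0.0292  0.1754] F [-0.1  0.7  0.1] w 0.0424 g 0.0 yhead 101.2 tilt [-0.     0.001 -1.   ]
move mm [104.5  50.5 -24.5]
wide (189, 238)
[[160 151 179 126 113  60  58 145 214 230 230]
 [230 229 128  76 152 161 146  84  58  82 227]
 [230 188  64 198 217 218 219 207  71  49 140]
 [228  81 150 217 219 219 219 219 161  64  24]
 [227  55 187 217 219 219 219 219 179  61  28]
 [228  66 181 218 218 218 219 219 160  61  21]
 [228 125  89 213 218 218 219 210  88  48  31]
 [228 213  82 118 194 201 197  89  57  27 136]
 [230 229 213 100  59  58  57  49  26 128 228]
 [227 228 228 228 217 165 151 156 172 230 231]]
slim (227, 230)
[[174 146 156 183 230 232 229 228 229 230 231]
 [231 230 228 222 145  89 171 225 231 231 232]
 [229 230 223  78 118 140  90  67 215 230 230]
 [227 231 117 151 222 223 224  82  36 216 231]
 [222 229  81 213 223 223 224 116  50  71 233]
 [216 228  92 200 223 223 223  86  38  50 232]
 [181 231 189  64 158 209  91  63  23 143 231]
 [158 230 229 167  74  60  61  23 126 230 229]
 [125 230 230 229 229 204 138 227 229 230 231]
 [141 223 228 228 228 229 229 229 
[... 1267 characters left out ...]
 207 199 139 110 107]
 [ 71  71 209 192 119 130 182 191 116 108 108]
 [ 72  71 117 221 224 215 207 161 108 109 108]
 [ 67  69  69  69 106 142 104 109 109 109 109]
 [109  74  78  85 103 109 109 109 109 109 109]]
stopper (316, 241)
[[223 223 222 222 222 222 222 221 221 221 221]
 [223 222 222 222 222 223 222 222 221 221 221]
 [223 223 223 223 223 222 222 222 222 221 220]
 [223 223 223 223 222 223 222 222 223 221 221]
 [223 223 223 223 223 222 222 222 222 222 221]
 [224 223 223 223 223 222 222 222 222 222 221]
 [223 222 222 223 224 223 223 222 222 222 221]
 [223 223 223 223 223 222 223 222 222 222 222]
 [222 223 222 223 224 223 223 222 222 222 222]
 [223 223 223 223 223 223 223 223 223 222 222]]
```

All four lenses are where upright optics should be. The stopper is only hidden by the arm, and nothing has touched it.

```bash
python3 -c "
from h import *
print(job_done())"
```

```text
the job is handed in; nothing more can be done
None
```

The job is handed in after about 30 s of robot time. The last top-camera check had all four optics upright and released in their places and the weight unmoved; the arm hid the stopper there, but nothing had touched it. The script returned no verdict, so I don't have the judged result.

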